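# Return a stoppered bottle through the sprung flap of the fume-tight bin

### The arm

A 6-joint arm with a two-finger parallel gripper is mounted at the origin on the work surface. World frame = base frame: x ahead of the robot, y to its left, z up, the work surface at z = 0. Lengths are in m, angles in rad, forces in N, time in s.
With the tool pointing down it reaches from about 0.35 to 0.975 m from the base axis. Payload 4.9 kg.
Tool frame: the origin (TCP) lies midway between the tips of the shut fingers; the grasp point (between the pads) lies 19 mm behind it; z points along the fingers, y is the line along which they close (so a half turn about z gives the same grasp; the last joint's range is limited). The gripper opens to 85 mm and grips with 20 to 120 N. Pads are 22 mm wide; open, the fingers measure 114 mm over their backs; the gripper's body (76 mm by 85 mm) begins 54 mm behind the grasp point. The pads swing forward as they close: fully open they stand 13 mm farther back than shut.
Start: joints at [-1.379, 0.053, 1.613, -0, 1.476, -0.119], TCP at [0.191, -0.595, 0.231] pointing down, gripper open.
Joint ranges: [-3.01, 3.01], [-1.01, 2.22], [0.06, 2.58], [-1.02, 4.17], [0.09, 2.62], [-3.14, 3.14]. Speed limits (rad/s): [2.57, 2.57, 3.14, 3.14, 3.14, 3.14].

### API

Orientations are given as a rotation vector (axis times angle).
In Python, from station import telemetry, optics, ctrl gives the robot as it stands.
- The arm moves only by the shell command python3 -m pendant 'ROWS' [FORCE]. ROWS is JSON, one flat list of numbers, 7 for each row, row after row: the turn, a rotation vector about the tool's x, y, z as a fraction of full scale, then the shift along the tool's x, y, z as a fraction of full scale, then the opening, from 0 (shut) to 1 (fully open). In form: [ax, ay, az, tx, ty, tz, fingers, ax, ay, az, tx, ty, tz, fingers, ...]. A call has 1 to 12 rows; each row is the pose to reach, as a shift and turn from the pose commanded when the call began, along the tool's axes at that moment; what a row does not reach only later rows make up. Full scale, the value 1, is 300 mm for a shift and 30 degrees for a turn. A row lasts 1/8 s, in which the tool goes at most 62.5 mm and 10.7 degrees, less where a joint would pass 70% of its speed; a pose out of reach is approached as far as the arm can. A call with a number of a shift or a turn outside -1 to 1 is refused whole. A call with a gripper value outside its range is refused whole. The fingers move at their own pace and stop on an object; FORCE is the grip in N (left out, the last holds). Time passes only in rows, so rows that repeat a pose let the fingers close. It gives the time, the measured TCP pose, the force, the opening and the grip force at its end, in the units of the state.
- telemetry.get_obs(): the state, without advancing time (a new reading comes with each control period).
- optics.get_image(name): name is "scene" or "top" or "wrist"; returns a dict with "image" (420x560x3 uint8, red, green, blue), "depth" (420x560 float32, m along the optical axis (not along the pixel's ray), 0 where there is no reading), "fx", "fy", "cx", "cy" (pixels), "rvec" (rotation vector, rad) and "tvec" (3), from world to camera coordinates, as OpenCV has them. Camera axes: x right, y down, z forward; pixel columns grow to the right and rows downward; lengths in m; the calibration is good to about 2 mm. A picture is of the moment at which its call begins.
- ctrl.finish_job(): hands the job in; it is judged then, once.
The state is a dict: "t": time; "q": joint angles; "dq": joint speeds; "effort": joint torques, N m; "tool_pos": TCP position; "tool_rot": TCP orientation; "contact_force": force on the tool from outside, world axes, zero at the start; "wrist_torque": the same for the moment, N m; "opening": finger opening in m; "grip_force": force on a finger pad.
Only numpy, scipy, OpenCV 4.12 (cv2) and the standard library are available. Lean on these libraries where they do the work, as an engineer would, in place of code of your own. Each camera call takes 0.05 s, during which the arm holds its last target. There are 200 camera calls.

### The job

Put the stoppered bottle with the broad body and thick stopper into the grey return bin: find the opening in the bin's top plate by feel, then push the bottle down through the sprung flap until it drops right inside and the flap has swung shut behind it. Go gently, never leaning hard on the bin with the bottle or the gripper, and leave the other things on the bench as they stand.

Things in the scene. Friction and masses are not known exactly. Their poses are not given: they have to be found in the camera images.
- bottle: Bottle to return: amber, round, rigid, 85 mm tall, about 0.24 kg. Body 48 mm in diameter up to 40 mm, shoulder narrowing to 22 mm at 53 mm, stopper 26 mm in diameter from 57 mm to the flat top (grip it there). Origin: centre of the underside, z up. Stands on the bench (z = 0) near a squat jar and a slim bottle of the same glass.
- bin: Grey box fixed to the bench, 170 mm (its x) by 210 mm (its y), 190 mm tall plus an 8 mm mouth plate lying on top. Origin: centre of its underside on the bench, z up; it stands turned a little about z. Inside, an open pail (floor 4 mm above the bench) catches the bottle. The opening in the top is the only way in.
- bin_top (a point): Middle of the bin's top, at the height of the mouth plate's flat upper face, 198 mm above the bench; axes as the bin. The aluminium plate, 150 (x) by 160 (y) by 8 mm, has a sharp-edged 56 by 56 mm opening in its middle, sides parallel to the bin's. It is centred in x but clamped anywhere up to 18 mm either way along the bin's y, which no listed pose shows: find it by touch or sight.
- flap_level (a point): Point on the bin's middle line level with the shut flap's upper face, 8 mm below the plate's upper face. A guide as wide as the opening (-x and y sides only) reaches 30 mm below this, 55 mm at -x. Let go in the opening, the bottle stays standing on the flap (the spring carries its weight) or sticks part way. Shut fingers fit into the opening to push the stopper on down; once they are out the flap shuts by itself.
- flap (a joint): Angle of the sprung steel flap, rad: 0 shut (level), growing downward, stop 1.5. 76 mm long, hinged under the plate 20 mm beyond the opening's +x edge (bin frame). It takes about 3 to 10 N on the bottle's top to push through. It pinches the body against the guide, and the bottle can stick, until the body is past the flap's tip: at the latest when the bottle's top is 35 mm below the plate's upper face.
- squat_jar: Bystander: squat amber jar, 64 mm in diameter, 54 mm tall, flat lid. Origin: centre of the underside.
- slim_bottle: Bystander: slim amber bottle, body 38 mm in diameter, 116 mm tall, stopper 22 mm. Origin: centre of the underside.
- dish: Bystander: small white dish, 68 mm in diameter, 18 mm tall. Origin: centre of the underside.
- glass_mug: Bystander: clear glass mug, 68 mm in diameter, 70 mm tall, handle on its +y side. Origin: centre of the underside.
- brush: Bystander: brush 200 mm long, lying flat along its x. Origin: under its middle.
- pencil_pot: Bystander: white pot with pencils, 72 mm in diameter, 175 mm tall with the pencils. Origin: centre of the underside.

How it is judged:
On the way, in this order (a step that is already met when the one before it is completed fails the run):
1. the bottle is lifted over the bin, above its top plate (height (world z) of bottle above 0.192 m and horizontal distance between bottle and bin below 0.08 m), for 0.05 s.
2. the bottle has pushed the flap open (value of joint flap above 0.6 rad and z of bottle in the frame of bin below 0.17 m), for 0.05 s.
At the end, for the whole second after the job is handed in: The bottle lies or stands at rest (slower than 30 mm/s) down inside the bin, its origin within the bin's walls and less than 75 mm above the bench, and the flap is shut again (within 0.08 rad) (z of bottle in the frame of bin below 0.075 m and x of bottle in the frame of bin between -0.085 and 0.085 m and y of bottle in the frame of bin between -0.105 and 0.105 m and value of joint flap below 0.08 rad and linear speed of bottle below 0.03 m/s); the robot touches nothing.
It fails at once if the bottle is pressed against the bin (plate, guide or flap) with more than 35 N (contact force between bottle and bin above 35 N).
It fails at once if the gripper is pressed against the bin with more than 35 N (contact force between any of the fingers, the arm and bin above 35 N).
It fails at once if one of the other things on the bench is moved by more than 25 mm (distance of any of squat_jar, slim_bottle, dish, glass_mug, brush, pencil_pot from where it was at the start of the episode above 0.025 m).
It fails at once if a bystander that stood upright is knocked over (angle between any of squat_jar, slim_bottle, dish, glass_mug, pencil_pot's own z axis and vertical above 0.5 rad).
It also fails if it takes over 72 s, if anything falls off the work surface, if the arm or the gripper's body presses on something with over 40 N, if the wrist force passes 120 N, or if a joint passes its speed limit or range.

## Working session

There is one attempt and no reset: what is moved stays moved. The work goes in short steps, Python scripts to look and compute and a shell command to move; the robot and the scene stay as the last step left them, time stands still between calls to the robot, and variables do not carry over. Pictures are saved under pics/ and viewed, at most 10 in all, crops included, and the job is handed in when it is done.

```bash
mkdir -p pics; ls; python3 - <<'E'
from station import telemetry, optics
import cv2,numpy as np
print(telemetry.get_obs())
for n in("scene","top"):
    d=optics.get_image(n); cv2.imwrite(f"pics/{n}0.png",d["image"][:,:,::-1]); np.savez(f"{n}0.npz",**d)
E
```

```text
pics
{'t': 0.0, 'q': array([-1.37897169e+00,  5.33860050e-02,  1.61428103e+00, -3.40503831e-06,
        1.47598945e+00, -1.19018491e-01]), 'dq': array([ 0.00046358, -0.0001007 , -0.00076879, -0.0008022 , -0.00136322,
        0.00120903]), 'effort': array([ 1.18922115e-03, -3.93677008e+01, -3.70177031e+01, -2.54681345e-04,
        6.94888717e-03,  7.45317152e-06]), 'tool_pos': array([ 0.19103384, -0.59444331,  0.23005269]), 'tool_rot': array([-3.10168747e+00, -4.85989114e-01,  1.23227315e-04]), 'contact_force': array([0.09362773, 0.18563758, 0.08722944]), 'wrist_torque': array([ 0.02383375,  0.00583365, -0.00646742]), 'grip_force': 0.0, 'opening': 0.08548862839896394}
```

View pics/scene0.png

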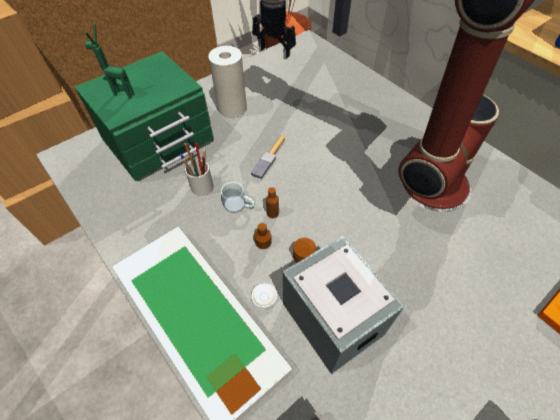

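View pics/top0.png

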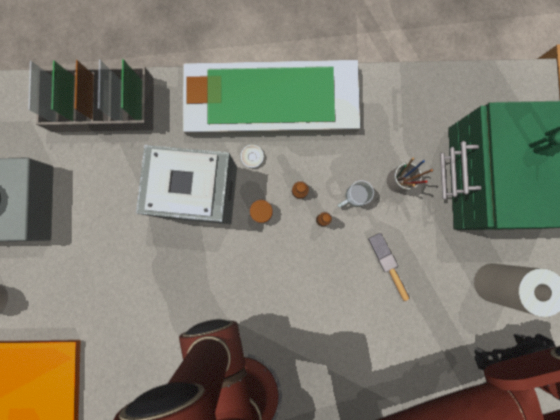

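The scene view shows the broad bottle at (263,237), the slim one at (272,203), the jar at (305,250) and the bin opening at (344,289). In the top view the bottle is at (300,190), the slim one at (323,219), the jar at (261,211) and the opening at (181,182). I'll enlarge the top view.

```bash
python3 - <<'E'
import cv2,numpy as np
d=np.load("top0.npz"); im=d["image"][:,:,::-1]
c=im[135:235,130:240]; c2=im[165:240,240:345]
a=cv2.resize(c,None,fx=4.2,fy=4.2,interpolation=cv2.INTER_CUBIC);b=cv2.resize(c2,None,fx=3.2,fy=3.2,interpolation=cv2.INTER_CUBIC)
o=np.zeros((430,800,3),np.uint8);o[:420,:462]=a;o[:240,463:799]=b; cv2.imwrite("pics/crop.png",o)
E
cat > h.py <<'E'
import numpy as np,cv2
from scipy.spatial.transform import Rotation as R
def cam(d): return R.from_rotvec(np.ravel(d["rvec"])).as_matrix(),np.ravel(d["tvec"])
def dep(d):  # world points of all pixels
    h,w=d["depth"].shape; v,u=np.mgrid[:h,:w]; z=d["depth"]
    p=np.stack([(u-d["cx"])/d["fx"]*z,(v-d["cy"])/d["fy"]*z,z],-1); M,t=cam(d); return (p-t)@M
def onz(d,u,v,z): # pixel ray at world height
    M,t=cam(d); r=M.T@np.array([(u-d["cx"])/d["fx"],(v-d["cy"])/d["fy"],1]); c=-M.T@t; return c+r*(z-c[2])/r[2]
E
python3 - <<'E'
from h import *
d=np.load("top0.npz"); P=dep(d)
for n,u,v,z in(("bottle",300,190,.085),("slim",323,219,.116),("jar",261,211,.054),("open",181,182,.198),("dish",252,156,.018)): print(n,onz(d,u,v,z).round(4),P[v,u].round(4))
# plate: pixels at z~.198
m=(abs(P[...,2]-.198)<.006); m[:,:130]=0;m[:,240:]=0;m[:135]=0;m[235:]=0
q=P[m][:,:2].astype(np.float32); print(len(q),cv2.minAreaRect(q))
# bottle tops
for n,u,v,z in(("bottle",300,190,.085),("slim",323,219,.116)):
    w=np.zeros(m.shape,bool); w[v-12:v+13,u-12:u+13]=1; w&=(P[...,2]>z-.012); print(n,w.sum(),P[w].mean(0),P[w][:,2].max())
E
```

```text
bottle [ 0.563  -0.1758  0.085 ] [ 0.5632 -0.1758  0.0836]
slim [ 0.4824 -0.2323  0.116 ] [ 0.4824 -0.2324  0.1147]
jar [ 0.5105 -0.0685  0.054 ] [ 0.5101 -0.0688  0.0594]
open [0.5737 0.1172 0.198 ] [0.5748 0.1191 0.1904]
dish [ 0.6725 -0.0429  0.018 ] [ 0.6754 -0.042   0.0043]
3754 ((0.5740303993225098, 0.11466653645038605), (0.20637284219264984, 0.16920839250087738), 83.65641021728516)
bottle 75 [ 0.56563564 -0.17606803  0.12682115] 1.1646381850733587
slim 59 [ 0.48439564 -0.23646872  0.1499255 ] 1.1646381850733587
```

View pics/crop.png

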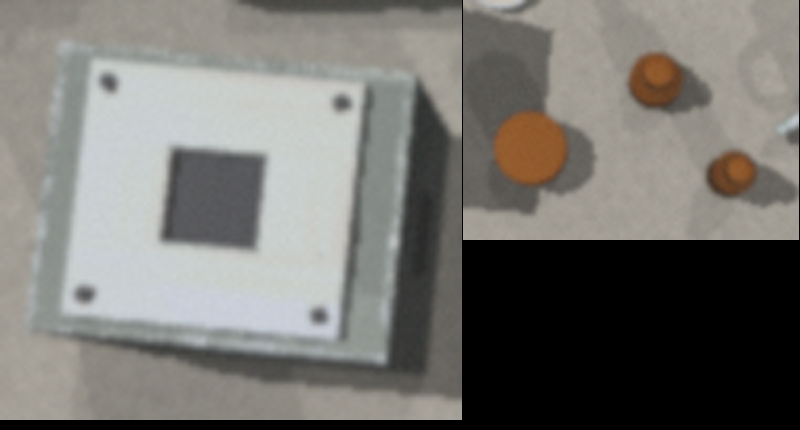

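```bash
cat >> h.py <<'E'
def plan(o,target,yaw): # shift in tool fractions and turn fractions
    Rt=R.from_rotvec(o["tool_rot"]); Rg=R.from_euler("z",yaw)*R.from_euler("x",np.pi)
    return ((Rt.inv()*Rg).as_rotvec()/np.radians(30)).round(4),(Rt.inv().apply(np.array(target)-o["tool_pos"])/.3).round(4)
E
python3 - <<'E'
from h import *; from station import telemetry
d=np.load("top0.npz")
f=lambda x,y,z:onz(d,(x+.5)/4.2-.5+130,(y+.5)/4.2-.5+135,z)
C=np.array([f(*p,.198) for p in((172,148),(266,155),(256,247),(162,241))]); print(C.round(4),C.mean(0))
e=[C[0]-C[1],C[3]-C[2],C[0]-C[3],C[1]-C[2]]; print([(np.degrees(np.arctan2(v[1],v[0])).round(1),np.linalg.norm(v).round(4)) for v in e])
S=np.array([f(*p,.198) for p in((109,82),(342,102),(320,315),(85,293))]); print("screws",S.mean(0)); e=[S[0]-S[1],S[3]-S[2],S[0]-S[3],S[1]-S[2]]; print([(np.degrees(np.arctan2(v[1],v[0])).round(1),np.linalg.norm(v).round(4)) for v in e])
g=lambda x,y,z:onz(d,(x-463+.5)/3.2-.5+240,(y+.5)/3.2-.5+165,z)
print("bottle",g(659,71,.085),"slim",g(740,166,.116))
b=g(659,71,.085); print(plan(telemetry.get_obs(),[b[0],b[1],.23],np.radians(-6)))
E
```

```text
[[0.6039 0.1427 0.198 ]
 [0.5988 0.0883 0.198 ]
 [0.5454 0.094  0.198 ]
 [0.5499 0.1482 0.198 ]] [0.57452239 0.11828801 0.198     ]
[(np.float64(84.7), np.float64(0.0547)), (np.float64(85.3), np.float64(0.0544)), (np.float64(-5.8), np.float64(0.0543)), (np.float64(-6.1), np.float64(0.0537))]
screws [0.57464932 0.11833961 0.198     ]
[(np.float64(84.0), np.float64(0.1362)), (np.float64(83.7), np.float64(0.136)), (np.float64(-5.9), np.float64(0.1234)), (np.float64(-6.0), np.float64(0.1241))]
bottle [ 0.5715491  -0.17837149  0.085     ] slim [ 0.48863479 -0.24076237  0.116     ]
(array([-3.500e-03,  3.000e-04,  7.935e-01]), array([ 1.6319, -0.9329,  0.0027]))
```

```bash
python3 -m pendant '[0,0,0.79,0.8,-0.46,-0.1,0.6, 0,0,0.79,0.8,-0.46,-0.1,0.6, 0,0,0.79,0.8,-0.46,-0.1,0.6, 0,0,0.79,0.8,-0.46,-0.1,0.6, 0,0,0.79,0.8,-0.46,-0.1,0.6, 0,0,0.79,0.8,-0.46,-0.1,0.6, 0,0,0.79,0.8,-0.46,-0.1,0.6]'; python3 - <<'E'
from h import *; from station import telemetry
print(plan(telemetry.get_obs(),[.5715,-.1784,.23],np.radians(-6)))
E
```

```text
t: 0.98
tool_pos: [0.3769, -0.3905, 0.2608]
tool_rot: [-3.137, 0.162, 0.001]
contact_force: [-0.2, 0.3, -0.2]
opening: 0.051
grip_force: 0.0
(array([-0.0003,  0.0016,  0.003 ]), array([ 0.5724, -0.7701,  0.1023]))
```

```bash
python3 -m pendant '[0,0,0,0.572,-0.77,0.1,0.6, 0,0,0,0.572,-0.77,0.1,0.6, 0,0,0,0.572,-0.77,0.1,0.6, 0,0,0,0.572,-0.77,0.1,0.6, 0,0,0,0.572,-0.77,0.1,0.6, 0,0,0,0.572,-0.77,0.1,0.6, 0,0,0,0.572,-0.77,0.1,0.6, 0,0,0,0.572,-0.77,0.1,0.6]'; python3 - <<'E'
from h import *; from station import telemetry,optics
print(plan(telemetry.get_obs(),[.5715,-.1784,.23],np.radians(-6)))
d=optics.get_image("wrist"); np.savez("w1.npz",**d); cv2.imwrite("pics/w1.png",d["image"][:,:,::-1])
E
```

```text
t: 1.98
tool_pos: [0.5711, -0.1797, 0.2314]
tool_rot: [3.137, -0.165, -0.0]
contact_force: [-0.0, -0.2, 0.7]
opening: 0.051
grip_force: 0.0
(array([ 0.0006,  0.    , -0.0011]), array([ 0.0008, -0.0044,  0.0047]))
```

View pics/w1.png

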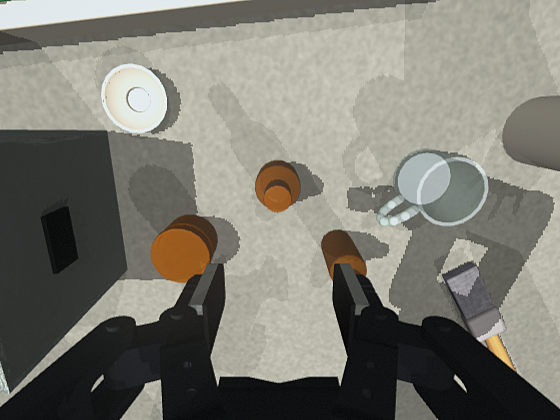

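The wrist view shows the stopper top at about (277,196), the slim bottle's top near (348,266) and the jar lid at (181,253). The fingers are clear of all of them.

```bash
python3 - <<'E'
from h import *; from station import telemetry
d=np.load("w1.npz"); P=dep(d)
w=np.zeros(P.shape[:2],bool); w[160:215,250:305]=1; w&=(P[...,2]>.079)&(P[...,2]<.093)
q=P[w]; print(w.sum(),q.mean(0),(q.min(0)+q.max(0))/2,onz(d,277,196,.085)); 
c,r=cv2.minEnclosingCircle(q[:,:2].astype(np.float32)); print(c,r)
print(plan(telemetry.get_obs(),[*c,.047+.0],np.radians(-6)), onz(d,348,268,.116))
E
```

```text
621 [ 0.57352161 -0.18001267  0.0836982 ] [ 0.57302613 -0.17998458  0.0823876 ] [ 0.57525256 -0.17996742  0.085     ]
(0.5728475451469421, -0.17989236116409302) 0.013002365827560425
(array([ 0.0005, -0.0003, -0.0007]), array([5.50e-03, 4.00e-04, 6.15e-01])) [ 0.51312923 -0.23498174  0.116     ]
```

```bash
python3 -m pendant '[0,0,0,0.006,0,0.15,0.6, 0,0,0,0.006,0,0.3,0.6, 0,0,0,0.006,0,0.42,0.6, 0,0,0,0.006,0,0.52,0.6, 0,0,0,0.006,0,0.598,0.6, 0,0,0,0.006,0,0.598,0.6, 0,0,0,0.006,0,0.598,0, 0,0,0,0.006,0,0.598,0, 0,0,0,0.006,0,0.598,0, 0,0,0,0.006,0,0.598,0]' 50; python3 -m pendant '[0,0,0,0,0,-0.1,0, 0,0,0,0,0,-0.2,0, 0,0,0,0,0,-0.35,0, 0,0,0,0,0,-0.5,0, 0,0,0,0,0,-0.65,0, 0,0,0,0,0,-0.8,0, 0,0,0,0,0,-0.8,0, 0,0,0,0,0,-0.8,0]'
python3 - <<'E'
from h import *; from station import telemetry,optics
print(plan(telemetry.get_obs(),[.5745,.1183,.285],np.radians(-6)))
d=optics.get_image("scene"); np.savez("s1.npz",**d); w=optics.get_image("wrist"); np.savez("w2.npz",**w)
cv2.imwrite("pics/l.png",np.hstack([cv2.resize(d["image"][60:330,160:420,::-1],(400,415)),cv2.resize(w["image"][:,:,::-1],(400,415))]))
E
```

```text
t: 3.28
tool_pos: [0.5748, -0.1789, 0.0539]
tool_rot: [3.136, -0.161, 0.004]
contact_force: [-0.3, 0.5, 5.8]
opening: 0.0247
grip_force: 50.0
t: 4.28
tool_pos: [0.5729, -0.1779, 0.2898]
tool_rot: [-3.136, 0.161, 0.004]
contact_force: [-0.1, 0.2, -2.9]
opening: 0.025
grip_force: 49.6
(array([-0.002 ,  0.0054,  0.0037]), array([-0.0959, -0.9826,  0.0171]))
```

View pics/l.png

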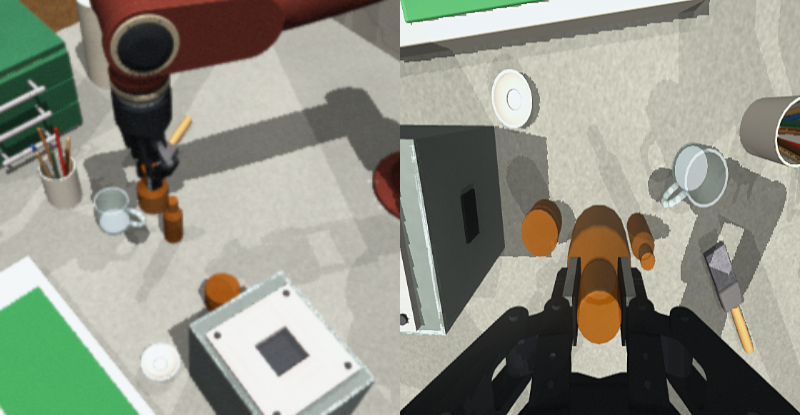

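The bottle is held upright by its stopper and nothing else has moved. Next I carry it over the opening.

```bash
python3 -m pendant '[0,0,0,-0.02,-0.15,0.01,0, 0,0,0,-0.03,-0.3,0.01,0, 0,0,0,-0.05,-0.45,0.01,0, 0,0,0,-0.06,-0.6,0.01,0, 0,0,0,-0.08,-0.75,0.01,0, 0,0,0,-0.09,-0.88,0.01,0, 0,0,0,-0.096,-0.983,0.01,0, 0,0,0,-0.096,-0.983,0.01,0, 0,0,0,-0.096,-0.983,0.01,0, 0,0,0,-0.096,-0.983,0.01,0]'
python3 - <<'E'
from h import *; from station import telemetry,optics
o=telemetry.get_obs(); print(o["tool_pos"],plan(o,[.5745,.1183,.25],np.radians(-6)))
d=optics.get_image("scene"); np.savez("s2.npz",**d); w=optics.get_image("wrist"); np.savez("w3.npz",**w)
cv2.imwrite("pics/m.png",np.hstack([cv2.resize(d["image"][190:370,250:430,::-1],(400,400)),cv2.resize(w["image"][100:,100:460,::-1],(400,400))]))
E
```

```text
t: 5.62
tool_pos: [0.5751, 0.1171, 0.2881]
tool_rot: [3.137, -0.163, -0.002]
contact_force: [-0.3, -0.0, -2.6]
opening: 0.0247
grip_force: 50.1
[0.57507431 0.11710042 0.28809118] (array([0.0008, 0.0024, 0.0012]), array([-0.0022, -0.0038,  0.127 ]))
```

View pics/m.png

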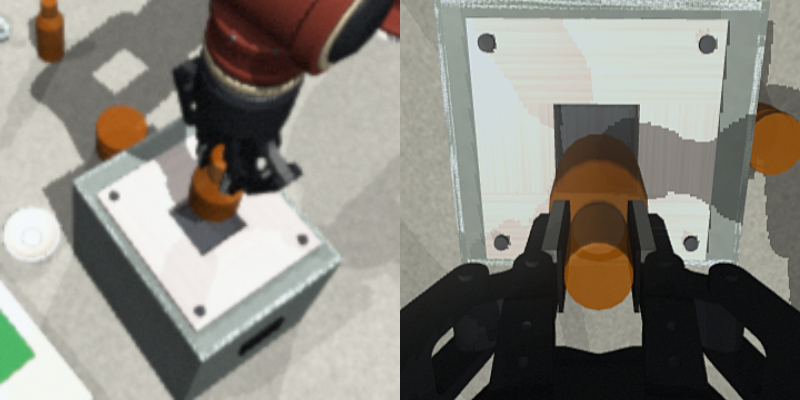

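```bash
python3 - <<'E'
from h import *
d=np.load("w3.npz"); P=dep(d)
f=lambda x,y:onz(d,100+(x-400+.5)*.9-.5,100+(y+.5)*.8-.5,.198)
S=np.array([f(*p) for p in((486,42),(708,45),(691,243),(502,243))]); print(S.round(4),S.mean(0))
C=[f(555,105),f(639,105)]; print(C,(C[0]+C[1])/2+np.array([-.028*np.cos(.105),.028*np.sin(.105),0]))
tcp=np.array([.5751,.1171,.2881])
m=(P[...,2]>.312)&(P[...,2]<.326); m[:, :240]=0; m[:,320:]=0; im=d["image"].astype(int); m&=(im[...,0]>im[...,2]+60)
q=P[m]; c,r=cv2.minEnclosingCircle(q[:,:2].astype(np.float32)); print(m.sum(),q[:,2].min(),q[:,2].max(),q.mean(0),c,r)
m=(im[...,0]>im[...,2]+60); m[:, :225]=0; m[:,340:]=0
z=P[m]; print(np.histogram(z[:,2],bins=np.arange(.2,.34,.01)))
b=z[(z[:,2]>.23)&(z[:,2]<.255)]; print(b.min(0),b.max(0))
s2=z[(z[:,2]>.285)]; print(np.percentile(s2,[1,50,99],axis=0))
E
```

```text
[[0.6444 0.1784 0.198 ]
 [0.6286 0.0422 0.198 ]
 [0.5059 0.0562 0.198 ]
 [0.52   0.1913 0.198 ]] [0.57473129 0.11702694 0.198     ]
[array([0.60514123, 0.14094545, 0.198     ]), array([0.59951474, 0.08701997, 0.198     ])] [0.57448219 0.11691731 0.198     ]
2685 0.31218084679802227 0.32072819577932604 [0.57383497 0.11632675 0.31839082] (0.5729586482048035, 0.1169627234339714) 0.013459941372275352
(array([   0,    0,    0,    0,    0,    0,    0, 1331,  946,    5,   16,
       2690,    4,    0]), array([0.2 , 0.21, 0.22, 0.23, 0.24, 0.25, 0.26, 0.27, 0.28, 0.29, 0.3 ,
       0.31, 0.32, 0.33, 0.34]))Traceback (most recent call last):
  File "<stdin>", line 11, in <module>
    return umr_minimum(a, axis, None, out, keepdims, initial, where)
ValueError: zero-size array to reduction operation minimum which has no identity
```

Both views agree: the opening is near (0.5747, 0.1175) and the bottle is 1.5 mm short in x. I'll correct that while going down slowly and watch the force.

```bash
python3 -m pendant '[0,0,0,0.005,-0.002,0.04,0, 0,0,0,0.005,-0.002,0.08,0, 0,0,0,0.005,-0.002,0.1,0, 0,0,0,0.005,-0.002,0.11,0, 0,0,0,0.005,-0.002,0.12,0, 0,0,0,0.005,-0.002,0.13,0, 0,0,0,0.005,-0.002,0.14,0, 0,0,0,0.005,-0.002,0.14,0, 0,0,0,0.005,-0.002,0.14,0]'
```

```text
t: 6.85
tool_pos: [0.5769, 0.1185, 0.247]
tool_rot: [-3.137, 0.161, -0.0]
contact_force: [-0.3, 0.0, -3.0]
opening: 0.0247
grip_force: 50.1
```

The bottle is inside the opening with no contact. I'll continue onto the flap.

```bash
python3 -m pendant '[0,0,0,0,0,0.01,0, 0,0,0,0,0,0.02,0, 0,0,0,0,0,0.03,0, 0,0,0,0,0,0.04,0, 0,0,0,0,0,0.04,0]'; python3 -m pendant '[0,0,0,0,0,0.01,0, 0,0,0,0,0,0.02,0, 0,0,0,0,0,0.03,0, 0,0,0,0,0,0.04,0, 0,0,0,0,0,0.04,0]'
```

```text
t: 7.48
tool_pos: [0.5776, 0.1185, 0.2363]
tool_rot: [-3.137, 0.162, -0.004]
contact_force: [-1.7, 0.3, 5.1]
opening: 0.0247
grip_force: 50.9
t: 8.1
tool_pos: [0.5774, 0.1186, 0.2241]
tool_rot: [-3.137, 0.161, -0.003]
contact_force: [-1.2, -0.1, 5.3]
opening: 0.0245
grip_force: 50.9
```

```bash
python3 -m pendant '[0,0,0,0,0,0.01,0, 0,0,0,0,0,0.02,0, 0,0,0,0,0,0.03,0, 0,0,0,0,0,0.04,0, 0,0,0,0,0,0.05,0, 0,0,0,0,0,0.05,0]'; python3 -m pendant '[0,0,0,0,0,0,0.5, 0,0,0,0,0,0,0.5, 0,0,0,0,0,0,0.5, 0,0,0,0,0,-0.1,0.5, 0,0,0,0,0,-0.2,0.5, 0,0,0,0,0,-0.3,0.5, 0,0,0,0,0,-0.3,0.5]'
python3 - <<'E'
from h import *; from station import telemetry,optics
d=optics.get_image("scene"); w=optics.get_image("wrist"); np.savez("w4.npz",**w)
cv2.imwrite("pics/n.png",np.hstack([cv2.resize(d["image"][190:370,250:430,::-1],(400,400)),cv2.resize(w["image"][100:,100:460,::-1],(400,400))]))
E
```

```text
t: 8.85
tool_pos: [0.5761, 0.1185, 0.2068]
tool_rot: [3.137, -0.161, -0.003]
contact_force: [-2.8, 0.9, 2.9]
opening: 0.0247
grip_force: 50.6
t: 9.72
tool_pos: [0.5783, 0.1186, 0.3015]
tool_rot: [-3.137, 0.161, -0.01]
contact_force: [-0.3, 0.5, 0.5]
opening: 0.0428
grip_force: 0.0
```

View pics/n.png

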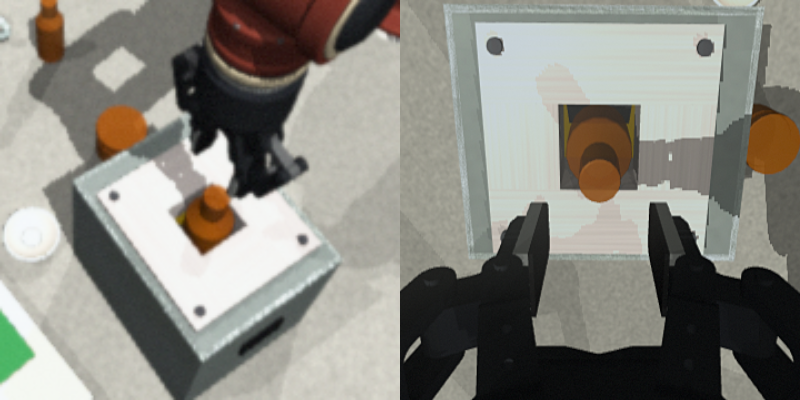

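The bottle is stuck upright part way through the opening, with its stopper top near (600,181) in the right half. I'll locate the stopper, then shut the fingers above it.

```bash
python3 - <<'E'
from h import *; from station import telemetry
d=np.load("w4.npz"); P=dep(d); im=d["image"].astype(int)
m=(im[...,0]>im[...,2]+60)&(P[...,2]>.21); m[:,:225]=0; m[:,340:]=0
z=P[m]; t=np.percentile(z[:,2],90); q=z[abs(z[:,2]-t)<.005]; print(t,len(q),cv2.minEnclosingCircle(q[:,:2].astype(np.float32)))
c,r=cv2.minEnclosingCircle(q[:,:2].astype(np.float32))
o=telemetry.get_obs();print(o["tool_pos"],plan(o,[*c,t+.01],np.radians(-6)))
E
python3 -m pendant '[0,0,0,0,0,0,0, 0,0,0,0,0,0,0, 0,0,0,0,0,0,0, 0,0,0,0,0,0,0, 0,0,0,0,0,0,0, 0,0,0,0,0,0,0]' 30
```

```text
0.239380142324133 997 ((0.5703507661819458, 0.1180204227566719), 0.01278671808540821)
[0.5767217  0.11842192 0.29730385] (array([0.0002, 0.0005, 0.0035]), array([-0.0209,  0.0035,  0.1598]))
t: 10.58
tool_pos: [0.5768, 0.1185, 0.2979]
tool_rot: [3.137, -0.162, 0.0]
contact_force: [0.3, -0.6, 0.7]
opening: -0.0003
grip_force: 0.0
```

```bash
python3 -m pendant '[0,0,0,-0.016,0.002,0.05,0, 0,0,0,-0.016,0.002,0.1,0, 0,0,0,-0.016,0.002,0.15,0, 0,0,0,-0.016,0.002,0.17,0, 0,0,0,-0.016,0.002,0.18,0, 0,0,0,-0.016,0.002,0.19,0, 0,0,0,-0.016,0.002,0.2,0, 0,0,0,-0.016,0.002,0.21,0, 0,0,0,-0.016,0.002,0.21,0]'; python3 -m pendant '[0,0,0,0,0,0.01,0, 0,0,0,0,0,0.02,0, 0,0,0,0,0,0.03,0, 0,0,0,0,0,0.04,0, 0,0,0,0,0,0.05,0, 0,0,0,0,0,0.06,0]'
```

```text
t: 11.7
tool_pos: [0.5726, 0.1184, 0.2358]
tool_rot: [-3.137, 0.161, -0.003]
contact_force: [0.2, 0.3, 3.6]
opening: -0.0002
grip_force: 1.8
t: 12.45
tool_pos: [0.572, 0.1183, 0.2166]
tool_rot: [3.137, -0.161, -0.0]
contact_force: [2.2, -0.2, 4.0]
opening: -0.0005
grip_force: 1.7
```

Light force of 4 N and it is moving. I keep pushing.

```bash
python3 -m pendant '[0,0,0,0,0,0.01,0, 0,0,0,0,0,0.02,0, 0,0,0,0,0,0.03,0, 0,0,0,0,0,0.04,0, 0,0,0,0,0,0.05,0, 0,0,0,0,0,0.06,0, 0,0,0,0,0,0.07,0, 0,0,0,0,0,0.07,0]'; python3 -m pendant '[0,0,0,0,0,0.01,0, 0,0,0,0,0,0.02,0, 0,0,0,0,0,0.03,0, 0,0,0,0,0,0.04,0, 0,0,0,0,0,0.05,0, 0,0,0,0,0,0.06,0, 0,0,0,0,0,0.06,0]'
```

```text
t: 13.45
tool_pos: [0.5714, 0.1184, 0.195]
tool_rot: [3.137, -0.161, -0.003]
contact_force: [0.6, 0.7, 0.2]
opening: -0.0002
grip_force: 0.0
t: 14.32
tool_pos: [0.5718, 0.1183, 0.1774]
tool_rot: [3.137, -0.161, -0.001]
contact_force: [0.0, -1.8, -0.1]
opening: 0.0
grip_force: 0.0
```

```bash
python3 -m pendant '[0,0,0,0,0,0.015,0, 0,0,0,0,0,0.03,0, 0,0,0,0,0,0.045,0, 0,0,0,0,0,0.06,0, 0,0,0,0,0,0.075,0, 0,0,0,0,0,0.075,0]'; python3 -m pendant '[0,0,0,0,0,-0.05,0, 0,0,0,0,0,-0.1,0, 0,0,0,0,0,-0.2,0, 0,0,0,0,0,-0.3,0, 0,0,0,0,0,-0.45,0, 0,0,0,0,0,-0.6,0, 0,0,0,0,0,-0.6,0, 0,0,0,0,0,-0.6,0, 0,0,0,0,0,-0.6,0]'
python3 - <<'E'
from h import *; from station import telemetry,optics
d=optics.get_image("scene"); w=optics.get_image("wrist"); np.savez("w5.npz",**w)
P=dep(w); m=(abs(P[...,0]-.5747)<.012)&(abs(P[...,1]-.1177)<.015)&(P[...,2]<.4); print(m.sum(),np.percentile(P[m][:,2],[1,25,50,75,99]))
cv2.imwrite("pics/p.png",np.hstack([cv2.resize(d["image"][190:370,250:430,::-1],(400,400)),cv2.resize(w["image"][100:,100:460,::-1],(400,400))]))
E
```

```text
t: 15.08
tool_pos: [0.5727, 0.1184, 0.1564]
tool_rot: [-3.137, 0.161, -0.003]
contact_force: [0.3, -0.2, 4.3]
opening: -0.0002
grip_force: 2.0
t: 16.2
tool_pos: [0.5714, 0.1183, 0.3336]
tool_rot: [3.137, -0.162, -0.004]
contact_force: [-0.5, -0.2, 0.3]
opening: -0.0001
grip_force: 0.0
6951 [0.18803145 0.35147095 0.37055195 0.38252151 0.3978525 ]
```

View pics/p.png

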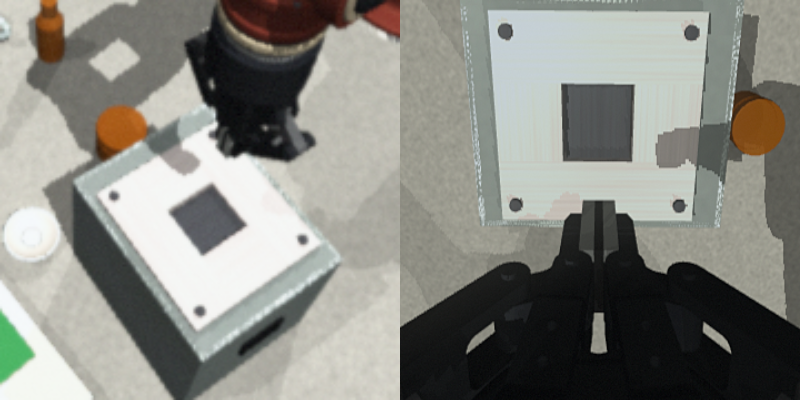

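The opening at (598,122) shows the flap level and shut again, at depth z ≈ 0.19, with no bottle above it. The arm is clear of everything.

```bash
python3 -c "
from station import ctrl; print(ctrl.finish_job())"
```

```text
the job is handed in; nothing more can be done
None
```

The bottle went through the flap into the bin and the flap looks shut behind it; the job is handed in at about 16 s, with wrist readings never above about 6 N and no sign that anything else moved.

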